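# Check the wall of a polished pot lid with the pen gauge

### The arm

A 6-joint arm with a two-finger parallel gripper is mounted at the origin on the work surface. World frame = base frame: x ahead of the robot, y to its left, z up, the work surface at z = 0. Lengths are in m, angles in rad, forces in N, time in s.
With the tool pointing down it reaches from about 0.35 to 0.775 m from the base axis. Payload 7.3 kg.
Tool frame: the origin (TCP) lies on the centre line of the jaws, within the pads' length; the fingertips stand 11 mm ahead of it and the grasp point (between the pads) lies 8 mm behind it; y points along the fingers, z is the direction in which the jaws open and shut, and the axes are right-handed (so a half turn about y gives the same grasp; the last joint's range is limited). The gripper opens to 92 mm and grips with 3 to 60 N. Pads are 19 mm wide; open, the fingers measure 130 mm over their backs; the gripper's body (75 mm by 190 mm) begins 47 mm behind the grasp point.
Start: joints at [-1.465, 0.342, 1.524, -0, 1.275, -0.146], TCP at [0.131, -0.508, 0.238] pointing down, gripper open.
Joint ranges: [-2.53, 2.53], [-0.77, 2.02], [0.04, 2.7], [-1, 4.14], [0.28, 2.66], [-3.11, 3.11]. Speed limits (rad/s): [2.57, 2.57, 3.14, 3.14, 3.14, 3.14].

### API

Orientations are given as [roll, pitch, yaw] about the fixed x, y, z axes, in that order (R = Rz(yaw) Ry(pitch) Rx(roll)).
In Python, from cell import robot, cams gives the robot as it stands.
- The arm moves only by the tool apply_moves, never from a script. Its argument "plan" is a list of rows, each a list of 7 numbers: the shift along the tool's x, y, z in m, then the turn, a rotation vector about the tool's x, y, z in degrees, then the gripper command: -1 is fully open, 1 is shut, values between are in proportion. A call has exactly 5 rows; each row is the pose to reach, as a shift and turn from the pose commanded when the call began, along the tool's axes at that moment; what a row does not reach only later rows make up. A row lasts 1/8 s, in which the tool goes at most 62.5 mm and 10.7 degrees, less where a joint would pass 70% of its speed; a pose out of reach is approached as far as the arm can. A call with a gripper value outside its range is refused whole. The fingers move at their own pace and stop on an object; "squeeze" is the grip in N (left out, the last holds). Time passes only in rows, so rows that repeat a pose let the fingers close, or fill a call up. It gives the time, the measured TCP pose, the force and the opening at its end, in the units of the state.
- robot.observe(): the state, without advancing time (a new reading comes with each control period).
- cams.read_camera(name): name is "scene" or "top" or "wrist"; returns the picture (480x640x3 uint8, blue, green, red); there is no depth.
- cams.calibration(name): a dict with "fx", "fy", "cx", "cy" (pixels), "dist" ([k1, k2, p1, p2, k3] as OpenCV has them; the pictures are not rectified), "extrinsics" (4x4, takes a point from world to camera coordinates); the wrist camera has in their place "T_tool_cam" (4x4, takes a point from camera to tool coordinates, whose origin is the TCP and whose axes are the tool frame's). Camera axes: x right, y up, looking along -z (the intrinsics and any distortion apply to the point x, -y, -z); pixel columns grow to the right and rows downward; lengths in m; the calibration is good to about 2 mm. A picture is of the moment at which its call begins: read the wrist's pose just before it. calibration takes no time and is no camera call.
- robot.hand_in(): hands the job in, once; it reports no verdict.
The state is a dict: "time": time; "qpos": joint angles; "qvel": joint speeds; "joint_efforts": joint torques, N m; "tool_pos": TCP position; "tool_rot": TCP orientation; "contact_force": force on the tool from outside, world axes, zero at the start; "torque": the same for the moment, N m; "opening": finger opening in m.
Only numpy, scipy, OpenCV 4.12 (cv2) and the standard library are available. Lean on these libraries where they do the work, as an engineer would, in place of code of your own. Each camera call takes 0.05 s, during which the arm holds its last target. There are 200 camera calls.

### The job

The brass lid clamped on the polishing turntable has to be checked for how much wall is left at the spot ringed in black pen. First turn the turntable's speed dial fully anticlockwise to its off stop so that the table cannot start, then take the pen-shaped thickness gauge out of the tool block and hold its sprung tip inside the ring, the gauge square to the sloping surface there and pressed lightly, so that the tip is partly pushed in but neither just touching nor pushed right home. Do not touch the lid with the gauge before the dial is off, leave the other things on the bench where they are, and finish while still holding the gauge steady on the spot.

Things in the scene. Friction and masses are not known exactly. Their poses are not given: they have to be found in the camera images.
- dial (a joint): Speed dial of the turntable, value in rad: 0 is the off stop (fully anticlockwise seen from above), it grows clockwise up to 4.7; it starts between 0.7 and 1.5. Stays where it is left; about 0.04 N m turns it.
- dial_grip (a point): On the dial's vertical axis at the height to grip, 107 mm above the bench. The dial: black disc 44 mm across, 8 mm thick, on a 68 mm grey flange (6 mm high) on the deck, with an upright finger bar 42 mm long, 14 mm thick, standing 30 mm above the disc; this point is 7 mm below the bar's top. The point turns with the dial: x along the bar (white line at its -x end), y across its thickness.
- turntable: Fixed polishing turntable, standing still (driven by a foot pedal): green cast housing 220 (x) by 360 (y) mm, deck at 70 mm, round steel platter 224 mm across, top at 88 mm. Origin on the bench under the platter's vertical axis; the housing spans x -110 to 110 and y -245 to 115 mm. The dial stands at x -20, y -185 mm.
- lid: Domed brass pot lid, 210 mm across, clamped dome up on the turntable by a central nut (26 mm across, washer 40 mm, stud top 25 mm above the dome's apex). Origin at the centre of its underside, 88 mm above the bench; its outside is a sphere of radius 152 mm, apex 45 mm above the origin. The drive holds it: light pushes do not turn it. The mark may lie at any bearing round the dome.
- mark (a point): The marked spot: black pen ring on the dome, 18 mm inside and 22 mm outside diameter, with a dot in the middle. Origin at the dot on the surface, 56 mm out from the lid's axis, 122 mm above the bench; z is the outward normal of the surface there, which leans 0.377 rad (21.6 degrees) from vertical, away from the lid's axis.
- block: Fixed wooden tool block 230 (x) by 75 (y) by 55 mm high with three through holes of 22.5 mm in a row along its x axis at x -75, 0 and +75 mm. Origin at the centre of its underside. In which hole the gauge stands varies.
- gauge: Pen-type thickness gauge upright in the block: the only square tool there, grey, 24 by 24 mm section, 105 mm tall above the block, about 0.14 kg. Origin on its axis at the shoulder resting on the block's top (55 mm above the bench); z along its axis towards the cap; flat sides square to x and y, parallel to the block's. Below: a round 20 mm nose 36 mm long in the hole, then the sprung tip.
- gauge_grip (a point): On the gauge's axis 70 mm above its origin, 35 mm below its top: a good place to grip it by two facing flats.
- probe (a joint): Travel of the gauge's sprung tip into its nose, in m: 0 fully out, 0.008 pushed right home. The spring gives about 1 N at 0 and 0.7 N more per mm, 6.7 N at the end of its travel.
- probe_end (a point): End of the sprung tip (a steel ball end 6 mm across) on the gauge's axis; 48 mm below the gauge's origin when out.
- burnisher: Wooden-handled burnisher standing in the block, round handle 32 mm across, 83 mm tall above the block. Origin at its shoulder on the block's top. Leave it.
- awl: Mushroom-handled awl standing in the block, knob 42 mm across, 62 mm tall above the block. Origin at its shoulder on the block's top. Leave it.
- spare_lid: Second domed lid, dark steel with a brass collar, 210 mm across, 48 mm high, lying on the bench. Origin at the centre of its underside. Leave it.
- mallet: Wooden mallet lying on the bench, head 64 mm across and 100 mm long, 237 mm overall. Origin on the bench under its handle. Leave it.
- wax_bar: Bar of polishing compound 110 by 45 by 32 mm. Origin at the centre of its underside. Leave it.
- felt_wheel: Grey felt buffing wheel 90 mm across, 22 mm thick, lying flat. Origin at the centre of its underside. Leave it.
- polish_tin: Closed tin of polish 70 mm across, 85 mm tall. Origin at the centre of its underside. Leave it.
- collar: Brass lid collar, a ring 48 mm across, 12 mm high. Origin at the centre of its underside. Leave it.

How it is judged:
On the way, in this order (a step that is already met when the one before it is completed fails the run):
1. the speed dial is turned fully anticlockwise to its off stop (value of joint dial below 0.1 rad), for 0.2 s.
2. the gauge is drawn out of the block, held in the fingers (z of gauge in the frame of block above 0.095 m and contact force between gauge and the fingers above 1 N), for 0.2 s.
At the end, for the whole second after the job is handed in: Through the last second: dial within 0.1 rad of off; the gauge held in the fingers and still, its tip's end within 6 mm of the mark's dot, its axis within 0.16 rad (9 degrees) of the surface's normal, the tip pushed in 1 to 7 mm of its 8 mm, 0.8 to 9 N on the lid (value of joint dial below 0.1 rad and distance between probe_end and mark below 0.006 m and angle between the z axis of gauge and the z axis of mark, either way round below 0.16 rad and value of joint probe between 0.001 and 0.007 m and contact force between gauge and lid between 0.8 and 9 N and contact force between gauge and the fingers above 1 N and contact force between gauge and block below 0.1 N and linear speed of gauge below 0.01 m/s); the arm keeps its last pose, push and grip.
It fails at once if the gauge touches the lid while the dial is not off (contact force between gauge and lid above 0.3 N and value of joint dial above 0.12 rad).
It fails at once if the gauge is pressed hard on the lid (over 15 N) (contact force between gauge and lid above 15 N).
It fails at once if another thing on the bench is moved by more than 30 mm (distance of any of burnisher, awl, spare_lid, mallet, wax_bar, felt_wheel, polish_tin, collar from where it was at the start of the episode above 0.03 m).
It also fails if it takes over 54 s, if anything falls off the work surface, if the arm or the gripper's body presses on something with over 40 N, if the wrist force passes 120 N, or if a joint passes its speed limit or range.

## Working session

There is one attempt and no reset: what is moved stays moved. The work goes in short steps, Python scripts to look and compute and a tool call to move; the robot and the scene stay as the last step left them, time stands still between calls to the robot, and variables do not carry over. Pictures are saved under pics/ and viewed, about 8 in all and at most 12, crops included, and the job is handed in when it is done.

Besides the shell and the picture viewer there is one more tool, called after "Request:" in YAML: its name, and indented under it one key for each argument. apply_moves: Moves the arm, as the interface text tells. Its arguments: {"type":"object","properties":{"plan":{"type":"array","items":{"type":"array","items":{"type":"number"}}},"squeeze":{"type":"number"}},"required":["plan"]}

```bash
mkdir -p pics; ls
python3 - <<'E'
from cell import robot, cams
import cv2, numpy as np
print(robot.observe())
for n in("scene","top"):
    cv2.imwrite(f"pics/{n}0.png",cams.read_camera(n)); print(n,cams.calibration(n))
print(cams.calibration("wrist"))
E
```

```text
pics
{'time': 0.0, 'qpos': array([-1.46498481e+00,  3.42701038e-01,  1.52503997e+00,  2.97049849e-05,
        1.27540959e+00, -1.45985245e-01]), 'qvel': array([ 0.00096892, -0.00132738,  0.00052992, -0.00035878,  0.00025823,
        0.00012821]), 'joint_efforts': array([-1.29796455e-03, -4.31247103e+01, -2.44223410e+01,  7.15252245e-02,
        5.58954547e-02, -1.22830161e-04]), 'tool_pos': array([ 0.13079536, -0.50802948,  0.2370482 ]), 'tool_rot': array([-1.57233357e+00,  2.54733038e-04, -2.88980475e+00]), 'contact_force': array([-0.77264488, -0.39360972,  0.11482901]), 'torque': array([0.06924872, 0.00193485, 0.01713084]), 'opening': 0.09203876411731611}
scene {'fx': 495.58967356095235, 'fy': 495.58967356095235, 'cx': 339.6407069732304, 'cy': 235.01199679316215, 'dist': array([0.04456306, 0.        , 0.        , 0.        , 0.        ]), 'extrinsics': array([[-0.7225778 ,  0.69127754, -0.00408467,  0.43806927],
       [-0.5570077 , -0.57870856,  0.59568349,  0.23724926],
       [ 0.40941878,  0.43270286,  0.80320888, -1.60688406],
       [ 0.        ,  0.        ,  0.        ,  1.
[... 301 characters left out ...]
02688422,  0.18331728, -0.58444852],
       [-0.18330881,  0.00280032,  0.98305139, -1.52103585],
       [ 0.        ,  0.        ,  0.        ,  1.        ]])}
{'fx': 416.6498844913767, 'fy': 416.6498844913767, 'cx': 318.9975140241292, 'cy': 237.82220410122497, 'dist': array([-0.07792274,  0.        ,  0.        ,  0.        ,  0.        ]), 'T_tool_cam': array([[-2.71500003e-04, -9.65012910e-01, -2.62202232e-01,
        -7.05305201e-02],
       [ 4.40386077e-04,  2.62202101e-01, -9.65012883e-01,
        -1.46366667e-01],
       [ 9.99999866e-01, -3.77471213e-04,  3.53790379e-04,
         1.94588318e-04],
       [ 0.00000000e+00,  0.00000000e+00,  0.00000000e+00,
         1.00000000e+00]])}
```

View pics/top0.png

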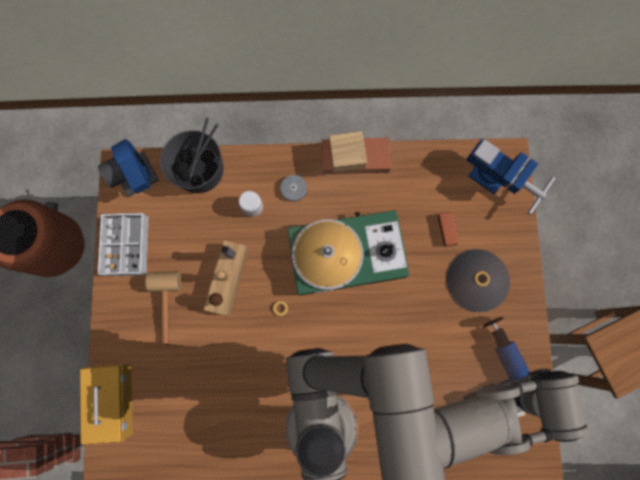

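View pics/scene0.png

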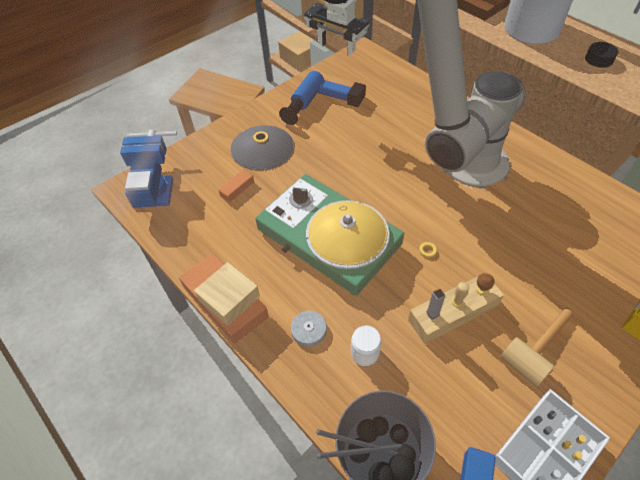

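The top view shows the lid at (327,254), dial at (387,250), mark near (344,261) and gauge at about (229,252). The awl is at (215,299).

```bash
cat > h.py <<'E'
import numpy as np, cv2
from cell import robot, cams
from scipy.spatial.transform import Rotation as R
def pose():
    s=robot.observe(); T=np.eye(4); T[:3,:3]=R.from_euler('xyz',s['tool_rot']).as_matrix(); T[:3,3]=s['tool_pos']; return T
def cal(n,T=None):
    c=cams.calibration(n); K=np.array([[c['fx'],0,c['cx']],[0,c['fy'],c['cy']],[0,0,1]])
    W=np.linalg.inv(c['extrinsics']) if n!='wrist' else T@c['T_tool_cam']
    return K,c['dist'],W   # W: cam->world
def ray(n,uv,T=None):
    K,d,W=cal(n,T); p=cv2.undistortPoints(np.array([[uv]],float),K,d)[0,0]
    return W[:3,3], W[:3,:3]@np.array([p[0],-p[1],-1])
def atz(n,uv,z,T=None):
    o,v=ray(n,uv,T); return o+v*(z-o[2])/v[2]
def proj(n,P,T=None):
    K,d,W=cal(n,T); p=(np.atleast_2d(P)-W[:3,3])@W[:3,:3]; p=p*[1,-1,-1]
    return cv2.projectPoints(p,np.zeros(3),np.zeros(3),K,d)[0][:,0]
def tri(obs):
    A=np.zeros((3,3));b=np.zeros(3)
    for o,v in obs:
        v=v/np.linalg.norm(v);M=np.eye(3)-np.outer(v,v);A+=M;b+=M@o
    return np.linalg.solve(A,b)
E
python3 - <<'E'
from h import *
im=cv2.imread('pics/top0.png'); sc=cv2.imread('pics/scene0.png')
a=cv2.resize(im[205:310,285:415],None,fx=5,fy=5,interpolation=2)[:, :]
b=cv2.resize(im[230:325,195:255],None,fx=5,fy=5,interpolation=2)
h=max(a.shape[0],b.shape[0]); 
f=lambda x:cv2.copyMakeBorder(x,0,h-x.shape[0],0,0,0)
cv2.imwrite('pics/c1.png',cv2.resize(np.hstack([f(a),f(b)]),None,fx=.8,fy=.8))
for nm,uv,z in [('lid nut',(327,251),.158),('dial',(387,250),.11),('mark',(344,261),.122),('gauge',(229,252),.16),('awl',(215,299),.117)]: print(nm,atz('top',uv,z))
E
```

```text
lid nut [ 0.53718374 -0.03267466  0.158     ]
dial [ 0.54326336 -0.21953343  0.11      ]
mark [ 0.51069343 -0.08425208  0.122     ]
gauge [0.54180612 0.26181406 0.16      ]
awl [0.40525853 0.31182546 0.117     ]
```

View pics/c1.png

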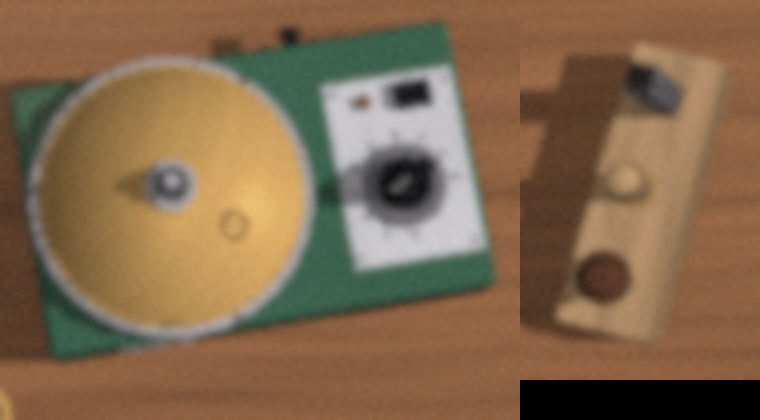

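Request:
apply_moves:
  plan:
    - [-0.471, 0.017, -0.176, 0, 72, 0, -1]
    - [-0.471, 0.017, -0.176, 0, 72, 0, -1]
    - [-0.471, 0.017, -0.176, 0, 72, 0, -1]
    - [-0.471, 0.017, -0.176, 0, 72, 0, -1]
    - [-0.471, 0.017, -0.176, 0, 72, 0, -1]

```text
time: 0.72
tool_pos: [0.3609, -0.3491, 0.2281]
tool_rot: [-1.571, -0.0, 2.553]
contact_force: [0.3, -1.0, -0.1]
opening: 0.0917
```

```bash
cat >> h.py <<'E'
def plan(pos,Rt,T=None):
    "shift and turn in tool axes (m, deg) from pose T to pos, Rt"
    T=pose() if T is None else T
    return np.round(T[:3,:3].T@(np.array(pos)-T[:3,3]),4), np.round(R.from_matrix(T[:3,:3].T@Rt).as_rotvec(degrees=True),2)
def down(yaw): return R.from_euler('xyz',[-90,0,yaw],degrees=True).as_matrix()
E
python3 -c "
from h import *
s=robot.observe();print(s['time'],s['tool_pos'],s['tool_rot'],s['qpos']);print(plan([.543,-.22,.22],down(122)))"
```

```text
0.725 [ 0.36088036 -0.34914825  0.22806806] [-1.57082840e+00 -3.57168044e-04  2.55332110e+00] [-9.21566373e-01  3.08772596e-01  1.60080198e+00 -9.17487814e-05
  1.23236609e+00  1.23753199e+00]
(array([-0.0798,  0.008 , -0.2085]), array([-0.000e+00,  2.429e+01,  2.000e-02]))
```

Request:
apply_moves:
  plan:
    - [-0.08, 0.008, -0.208, 0, 24.3, 0, -1]
    - [-0.08, 0.008, -0.208, 0, 24.3, 0, -1]
    - [-0.08, 0.008, -0.208, 0, 24.3, 0, -1]
    - [-0.08, 0.008, -0.208, 0, 24.3, 0, -1]
    - [-0.08, 0.008, -0.208, 0, 24.3, 0, -1]

```text
time: 1.35
tool_pos: [0.5427, -0.2182, 0.2193]
tool_rot: [-1.571, -0.001, 2.139]
contact_force: [0.0, -0.9, 0.7]
opening: 0.0919
```

```bash
python3 -c "
from h import *
T=pose();np.save('T1.npy',T);cv2.imwrite('pics/w1.png',cams.read_camera('wrist'));s=robot.observe();print(s['tool_pos'],s['tool_rot'],s['qpos'])"
```

```text
[ 0.54134709 -0.21958593  0.21940137] [-1.56971356e+00 -1.29013568e-03  2.13774639e+00] [-5.16318215e-01  4.65776330e-01  1.38246576e+00 -3.66101514e-04
  1.29499763e+00  2.05842366e+00]
```

View pics/w1.png

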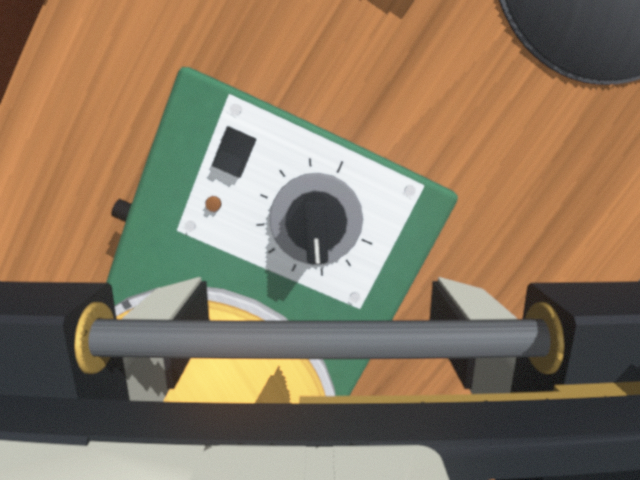

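The picture shows the dial flange centred at about (315,219). The finger bar stands nearly vertical in the image, with its white line at (316,238)–(318,262), so the jaws are already across it.

```bash
python3 -c "
from h import *
T=np.load('T1.npy')
c=atz('wrist',(315,218.7),.076,T);print('flange',c)
d=atz('wrist',(316.5,221),.084,T);print(d)
a=atz('wrist',(316,238),.114,T);b=atz('wrist',(318,262),.114,T);print(a,b,np.degrees(np.arctan2(*(b-a)[1::-1])))
print('top',atz('top',(385.75,251),.112))
for yaw in (122.5,118,126):
  p=np.array([c[0],c[1]]);print(yaw,proj('wrist',[[*(p+r*np.array([np.cos(np.radians(yaw)),np.sin(np.radians(yaw))])),.114] for r in (0,.021)],T))
print(plan([c[0],c[1],.15],down(122.5)))"
```

```text
flange [ 0.54827994 -0.22148421  0.076     ]
[ 0.54742977 -0.2222261   0.084     ]
[ 0.54539637 -0.21878842  0.114     ] [ 0.53582149 -0.20611924  0.114     ] 127.08058872815366
top [ 0.53989513 -0.21522816  0.112     ]
122.5 [[314.42142982 232.08489204]
 [314.46334592 264.00039029]]
118 [[314.42142982 232.08489204]
 [311.8768673  263.89948532]]
126 [[314.42142982 232.08489204]
 [316.47568616 263.94563843]]
(array([-0.0054,  0.0694, -0.0049]), array([-0.06, -0.02,  0.07]))
```

Request:
apply_moves:
  plan:
    - [-0.005, 0.06, -0.005, 0, -4.5, 0, -1]
    - [-0.005, 0.06, -0.005, 0, -4.5, 0, -1]
    - [-0.005, 0.06, -0.005, 0, -4.5, 0, -1]
    - [-0.005, 0.06, -0.005, 0, -4.5, 0, -1]
    - [-0.005, 0.06, -0.005, 0, -4.5, 0, -1]

```text
time: 2.02
tool_pos: [0.5482, -0.2229, 0.162]
tool_rot: [-1.572, 0.003, 2.213]
contact_force: [1.0, 0.5, 0.0]
opening: 0.0919
```

```bash
python3 -c "
from h import *
T=pose();np.save('T2.npy',T);im=cams.read_camera('wrist');cv2.imwrite('pics/w2.png',im);print(T)
for r in ([.547,-.2215],[.541,-.2195]):
  print(proj('wrist',[[*r,.114],[*r,.076]],T))"
```

```text
[[-0.59862499  0.00238611 -0.80102586  0.5482407 ]
 [ 0.80102518 -0.0014679  -0.59862885 -0.22287517]
 [-0.00260422 -0.99999608 -0.00103262  0.16202884]
 [ 0.          0.          0.          1.        ]]
[[319.48988049 276.15429384]
 [319.50601532 253.46436712]]
[[326.70525915 285.93016268]
 [325.64425944 261.91648077]]
```

View pics/w2.png

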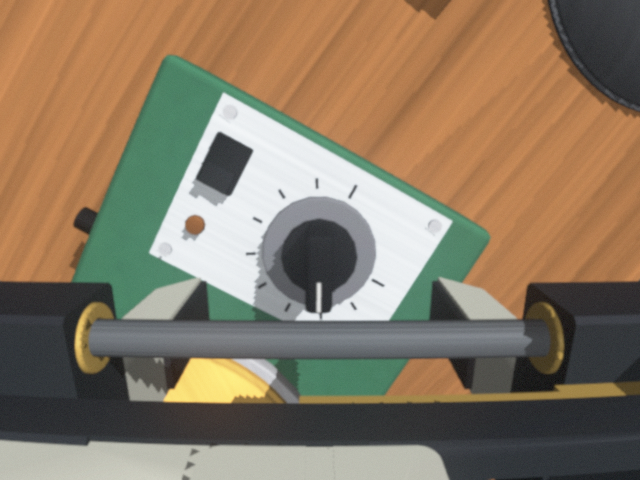

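The dial centre matches (0.547,-0.2215) and the bar is aligned with the jaws. Descending to grip it.

Request:
apply_moves:
  plan:
    - [0.002, 0.04, 0, 0, 0, 0, -1]
    - [0.002, 0.062, 0, 0, 0, 0, -1]
    - [0.002, 0.062, 0, 0, 0, 0, -1]
    - [0.002, 0.062, 0, 0, 0, 0, 0.7]
    - [0.002, 0.062, 0, 0, 0, 0, 1]
  squeeze: 20

```text
time: 2.7
tool_pos: [0.5474, -0.2211, 0.0998]
tool_rot: [-1.572, 0.002, 2.213]
contact_force: [0.6, -0.3, 0.2]
opening: 0.0763
```

Request:
apply_moves:
  plan:
    - [0, 0, 0, 0, 0, 0, 1]
    - [0, 0, 0, 0, 0, 0, 1]
    - [0, 0, 0, 0, -8, 0, 1]
    - [0, 0, 0, 0, -16, 0, 1]
    - [0, 0, 0, 0, -24, 0, 1]

```text
time: 3.32
tool_pos: [0.5467, -0.2208, 0.0985]
tool_rot: [-1.571, 0.0, 2.637]
contact_force: [-0.4, 0.4, 0.4]
opening: 0.0263
```

Request:
apply_moves:
  plan:
    - [0, 0, 0, 0, 18, 0, 1]
    - [0, 0, 0, 0, 18, 0, 1]
    - [0, 0, 0, 0, 18, 0, 1]
    - [0, 0, 0, 0, 18, 0, 1]
    - [0, 0, 0, 0, 18, 0, 1]

```text
time: 3.95
tool_pos: [0.5467, -0.2205, 0.0985]
tool_rot: [-1.571, 0.0, 2.319]
contact_force: [0.1, 2.4, 0.7]
opening: 0.0135
```

Request:
apply_moves:
  plan:
    - [0, 0, 0, 0, -8, 0, 1]
    - [0, 0, 0, 0, -16, 0, 1]
    - [0, 0, 0, 0, -24, 0, 1]
    - [0, 0, 0, 0, -32, 0, 1]
    - [0, 0, 0, 0, -40, 0, 1]

```text
time: 4.58
tool_pos: [0.5467, -0.2207, 0.0985]
tool_rot: [-1.571, 0.0, 3.022]
contact_force: [-0.1, 1.2, 1.2]
opening: 0.0137
```

```bash
python3 -c "
from h import *
s=robot.observe();print(s['tool_rot'],s['torque'],s['contact_force'],s['qpos'],s['opening'])"
```

```text
[-1.57068105e+00  2.06829502e-04  3.02176252e+00] [ 0.29897607  0.04578561 -0.01139658] [-0.09492816  1.19201938  1.2224415 ] [-5.13693508e-01  5.95460442e-01  1.51981992e+00 -3.16586697e-05
  1.02607706e+00  1.17694937e+00] 0.01368839614337151
```

Request:
apply_moves:
  plan:
    - [0, 0, 0, 0, -6, 0, 1]
    - [0, 0, 0, 0, -12, 0, 1]
    - [0, 0, 0, 0, -18, 0, 1]
    - [0, 0, 0, 0, -24, 0, 1]
    - [0, 0, 0, 0, -30, 0, 1]

```text
time: 5.2
tool_pos: [0.5469, -0.2208, 0.0984]
tool_rot: [-1.571, 0.001, -2.741]
contact_force: [4.2, 1.6, 0.4]
opening: 0.018
```

```bash
python3 -c "
from h import *
s=robot.observe();print(s['tool_rot'],s['torque'],s['contact_force'],s['joint_efforts'],s['opening'])"
```

```text
[-1.57068739e+00  8.66102466e-04 -2.74079406e+00] [ 0.27280256 -0.61130051 -0.76543803] [4.22243445 1.58037481 0.43372985] [  0.25930136 -52.17483759 -21.02694511  -0.78764498   0.08399745
   0.272015  ] 0.01803762172918554
```

Opening grew to 18 mm and the vertical torque reached -0.77 N m, so the dial is on its stop. Opening and lifting, then I'll check by camera.

Request:
apply_moves:
  plan:
    - [0, 0, 0, 0, 0, 0, -1]
    - [0, 0, 0, 0, 0, 0, -1]
    - [0, 0, 0, 0, 0, 0, -1]
    - [0, -0.03, 0, 0, 0, 0, -1]
    - [0, -0.07, 0, 0, 0, 0, -1]

```text
time: 5.82
tool_pos: [0.546, -0.2205, 0.1681]
tool_rot: [-1.573, -0.002, -2.744]
contact_force: [1.0, -0.4, 0.7]
opening: 0.0631
```

```bash
python3 -c "
from h import *
cams.read_camera('wrist');T=pose();np.save('T3.npy',T);im=cams.read_camera('wrist');cv2.imwrite('pics/w3.png',im);print(T, robot.observe()['opening'])"
```

```text
[[-0.9219204   0.00682707  0.38731921  0.54863105]
 [-0.38735098 -0.00414133 -0.92192303 -0.2218687 ]
 [-0.00469002 -0.99996812  0.00646245  0.17472641]
 [ 0.          0.          0.          1.        ]] 0.07108558365168419
```

View pics/w3.png

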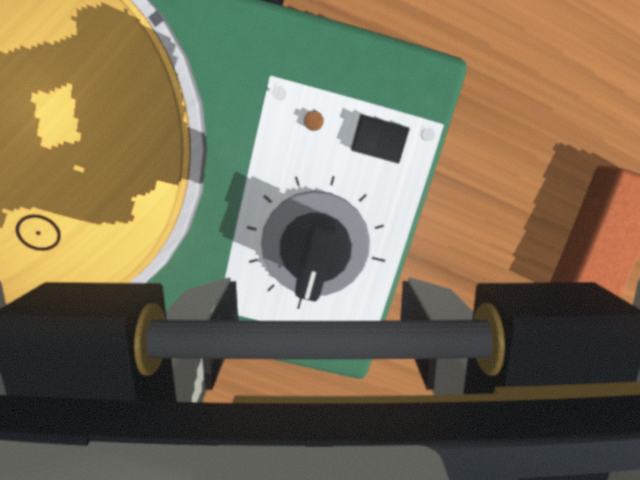

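The white line now points at the long tick at (300,303), so the dial is off. The ring is visible with its dot at (38,232).

```bash
python3 -c "
from h import *
T=np.load('T3.npy');print(atz('wrist',(38,232.5),.122,T), atz('top',(343.5,261.25),.122), atz('top',(327.5,251),.158))
s=robot.observe();print(s['tool_pos'],s['tool_rot'])
print(plan([.545,-.08,.30],down(168)))"
```

```text
[ 0.51130813 -0.08229365  0.122     ] [ 0.50996119 -0.08269205  0.122     ] [ 0.5371427  -0.03417652  0.158     ]
[ 0.54876419 -0.22195813  0.17296043] [-1.56379668  0.0051451  -2.74389714]
(array([-0.0522, -0.1277, -0.1314]), array([-0.3 , 34.79, -0.41]))
```

Request:
apply_moves:
  plan:
    - [0, -0.06, 0, 0, 0, 0, -1]
    - [-0.052, -0.128, -0.131, 0, 34.8, 0, -1]
    - [-0.052, -0.128, -0.131, 0, 34.8, 0, -1]
    - [-0.052, -0.128, -0.131, 0, 34.8, 0, -1]
    - [-0.052, -0.128, -0.131, 0, 34.8, 0, -1]

```text
time: 6.55
tool_pos: [0.5441, -0.0776, 0.2976]
tool_rot: [-1.571, 0.002, 2.932]
contact_force: [-0.2, -0.5, 0.5]
opening: 0.0919
```

```bash
python3 -c "
from h import *
for i in range(3): cams.read_camera('wrist')
T=pose();np.save('T4.npy',T);im=cams.read_camera('wrist');cv2.imwrite('pics/w4.png',im);print(T)
p=proj('wrist',[.511,-.0825,.122],T)[0];print(p,proj('wrist',[.5372,-.0342,.158],T))
print(plan([.545,-.08,.30],down(168)), plan([.542,.262,.30],down(168)))"
```

```text
[[-9.78422605e-01 -6.61223906e-04 -2.06612606e-01  5.43616485e-01]
 [ 2.06612720e-01 -1.07907952e-04 -9.78422798e-01 -7.96613886e-02]
 [ 6.24661401e-04 -9.99999776e-01  2.42196850e-04  2.95875927e-01]
 [ 0.00000000e+00  0.00000000e+00  0.00000000e+00  1.00000000e+00]]
[330.72374688 255.4691966 ] [[258.44736202 249.82883913]]
(array([-0.0014, -0.0042, -0.0002]), array([-0.01,  0.06,  0.05])) (array([ 0.0723, -0.0042, -0.3342]), array([-0.01,  0.06,  0.05]))
```

View pics/w4.png

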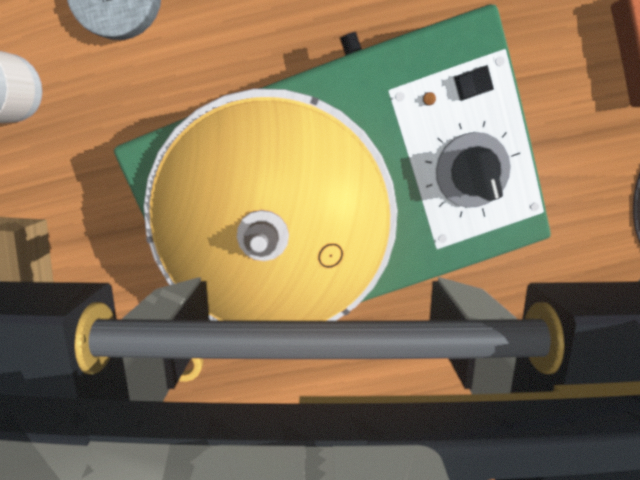

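The ring is centred at (330.5,255.5), where my estimate predicts it. The stud top is at (259,242), from which I refine the lid axis. Now to the gauge.

Request:
apply_moves:
  plan:
    - [0.072, -0.004, -0.334, 0, 0, 0, -1]
    - [0.072, -0.004, -0.334, 0, 0, 0, -1]
    - [0.072, -0.004, -0.334, 0, 0, 0, -1]
    - [0.072, -0.004, -0.334, 0, 0, 0, -1]
    - [0.072, -0.004, -0.334, 0, 0, 0, -1]

```text
time: 7.38
tool_pos: [0.5428, 0.234, 0.2995]
tool_rot: [-1.57, -0.0, 2.932]
contact_force: [-0.2, 0.0, 0.1]
opening: 0.0917
```

```bash
python3 -c "
from h import *
T=np.load('T4.npy');m=atz('wrist',(330.5,255.5),.122,T);a=atz('wrist',(259,242),.158,T);print(m,a,np.linalg.norm((m-a)[:2]),np.degrees(np.arctan2(*(m-a)[1::-1])))
print(plan([.542,.262,.28],down(168)))"
```

```text
[ 0.51101156 -0.08231784  0.122     ] [ 0.54275601 -0.03600348  0.158     ] 0.05614917641837179 -124.42723665725853
(array([ 0.0066,  0.0194, -0.0273]), array([-0.03, -0.01,  0.02]))
```

Request:
apply_moves:
  plan:
    - [0.006, 0.019, -0.027, 0, 0, 0, -1]
    - [0.006, 0.019, -0.027, 0, 0, 0, -1]
    - [0.006, 0.019, -0.027, 0, 0, 0, -1]
    - [0.006, 0.019, -0.027, 0, 0, 0, -1]
    - [0.006, 0.019, -0.027, 0, 0, 0, -1]

```text
time: 8.0
tool_pos: [0.543, 0.2593, 0.2816]
tool_rot: [-1.571, 0.001, 2.931]
contact_force: [0.5, -0.2, -0.6]
opening: 0.092
```

```bash
python3 -c "
from h import *
T=pose();np.save('T5.npy',T);im=cams.read_camera('wrist');cv2.imwrite('pics/w5.png',im);print(T[:3,3],robot.observe()['tool_rot'])
print(proj('wrist',[.542,.262,.16],T))"
```

```text
[0.54300312 0.25926592 0.28158537] [-1.57111126e+00  7.96762284e-04  2.93113437e+00]
[[315.29625721 236.96495689]]
```

View pics/w5.png

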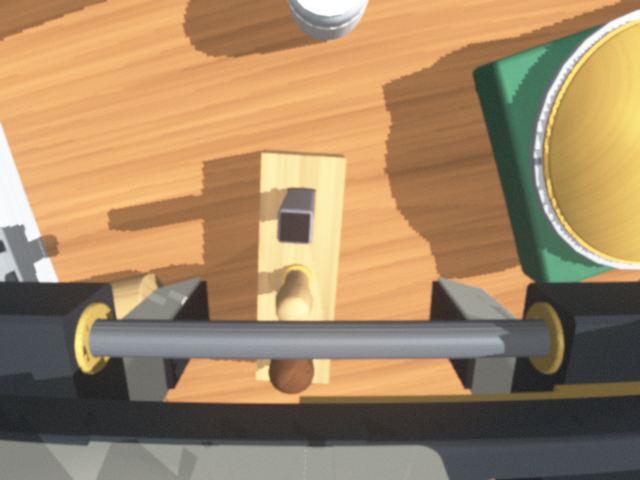

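The gauge's top face spans about (279–311, 213–242). The block's top corners are at (262,153), (344,156) and (328,383).

```bash
python3 -c "
from h import *
T=np.load('T5.npy');P=lambda u,v,z:atz('wrist',(u,v),z,T)
ang=lambda a,b:np.degrees(np.arctan2(*(b-a)[1::-1]))
A,B,C,D=P(262,153,.055),P(344,156,.055),P(328,383,.055),P(257,381,.055)
print(A,B,C,D,ang(A,B),ang(D,A),ang(C,B),np.linalg.norm(A-B))
im=cv2.imread('pics/w5.png');g=im.max(2)[205:255,265:325];m=(g<75).astype(np.uint8)
n,l,st,ce=cv2.connectedComponentsWithStats(m);i=1+st[1:,4].argmax();print(st[i],ce[i]+[265,205])
c,_=cv2.findContours((l==i).astype(np.uint8),0,2);r=cv2.minAreaRect(c[0]);q=cv2.boxPoints(r)+[265,205];print(q)
Q=[P(*x,.16) for x in q];print(np.array(Q),np.mean(Q,0));print([ (np.linalg.norm(Q[k]-Q[k-1]),ang(Q[k-1],Q[k])) for k in range(4)])
for z,uv in((.16,(295,228)),(.055,(298,190))):print(P(*uv,z))
"
```

```text
[0.59950434 0.29875227 0.055     ] [0.5817311  0.22849114 0.055     ] [0.35887032 0.28915346 0.055     ] [0.37625781 0.3606288  0.055     ] -104.19574235646725 -15.491607617666167 -15.226903970898578 0.07247423253532742Traceback (most recent call last):
  File "<string>", line 8, in <module>
    n,l,st,ce=cv2.connectedComponentsWithStats(m);i=1+st[1:,4].argmax();print(st[i],ce[i]+[265,205])
                                                      ~~~~~~~~~~~~~~~^^
ValueError: attempt to get argmax of an empty sequence
```

```bash
python3 -c "
from h import *
T=np.load('T5.npy')
im=cv2.imread('pics/w5.png');print(im.max(2)[183:250:4,273:321:3])
print(atz('wrist',(295,228),.16,T));u=np.array([.9646,-.264,0]);v=np.array([.264,.9646,0]);o=np.array([.552,.2742,.16])
print(proj('wrist',[o+.012*(i*u+j*v) for i,j in((1,1),(1,-1),(-1,-1),(-1,1),(0,0))],T))"
```

```text
[[254 252 251 252 251 253 252 253 253 246 247 249 250 250 249 252]
 [249 240 251 249 246 227 206 206 219 203 199 223 233 242 248 252]
 [200 193 194 193 183 117 114 113 115 119 118 117 120 127 198 252]
 [197 190 194 190 159 113 116 112 115 117 118 116 118 138 219 252]
 [196 191 190 184 114 114 112 114 113 119 115 118 118 142 225 253]
 [196 189 190 141 112 112 114 113 118 114 116 122 120 149 231 253]
 [195 193 165 114 117 115 116 115 115 116 113 120 122 153 239 253]
 [195 184 135 154 155 167 169 166 167 168 172 168 171 168 244 253]
 [194 178 118  84  82  84  82  85  88  87  87  92 118 198 248 253]
 [219 218 119  84  84  83  84  84  87  87  88  88 122 214 250 253]
 [252 241 119  82  86  85  86  84  87  86  84  88 126 216 251 253]
 [252 241 115  82  82  79  85  84  84  85  89  87 135 221 251 253]
 [252 232 114  81  81  85  84  84  88  88  85  86 147 227 251 252]
 [252 229 113  82  85  84  88  86  86  88  85  88 163 228 251 252]
 [251 243 121  84  85  87  83  84  83  84  87  90 169 236 251 252]
 [251 250 244 232 238 231 227 204 193 195 180 174 219 246 251 252]
 [251 250 250 250 252 253 254 252 252 252 252 253 252 249 251 252]]
[0.5508173  0.27385154 0.16      ]
[[276.53950396 207.60411734]
 [313.15730456 209.62843982]
 [311.25541685 244.79757465]
 [275.44772799 242.83150659]
 [294.08797525 226.40941113]]
```

```bash
python3 -c "
from h import *
print(plan([.551,.274,.19],down(164.7)))"
```

```text
(array([-0.0048,  0.0915, -0.0159]), array([ 0.02,  3.24, -0.05]))
```

Request:
apply_moves:
  plan:
    - [-0.005, 0.03, -0.016, 0, 3.2, 0, -1]
    - [-0.005, 0.09, -0.016, 0, 3.2, 0, -1]
    - [-0.005, 0.09, -0.016, 0, 3.2, 0, -1]
    - [-0.005, 0.125, -0.016, 0, 3.2, 0, -1]
    - [-0.005, 0.161, -0.016, 0, 3.2, 0, -1]

```text
time: 8.68
tool_pos: [0.5528, 0.2752, 0.1227]
tool_rot: [-1.574, 0.005, 2.876]
contact_force: [-0.2, 0.0, -0.1]
opening: 0.0916
```

Request:
apply_moves:
  plan:
    - [0, 0, 0, 0, 0, 0, 0.8]
    - [0, 0, 0, 0, 0, 0, 1]
    - [0, 0, 0, 0, 0, 0, 1]
    - [0, 0, 0, 0, 0, 0, 1]
    - [0, 0, 0, 0, 0, 0, 1]
  squeeze: 20

```text
time: 9.3
tool_pos: [0.5509, 0.275, 0.1206]
tool_rot: [-1.571, 0.001, 2.877]
contact_force: [-0.1, -0.0, -0.5]
opening: 0.0463
```

Request:
apply_moves:
  plan:
    - [0, 0, 0, 0, 0, 0, 1]
    - [0, 0, 0, 0, 0, 0, 1]
    - [0, 0, 0, 0, 0, 0, 1]
    - [0, 0, 0, 0, 0, 0, 1]
    - [0, 0, 0, 0, 0, 0, 1]
  squeeze: 30

```text
time: 9.93
tool_pos: [0.5507, 0.2749, 0.1199]
tool_rot: [-1.571, -0.0, 2.877]
contact_force: [0.6, -0.3, -0.3]
opening: 0.0239
```

Gripped at 24 mm. Lifting it out.

Request:
apply_moves:
  plan:
    - [0, -0.02, 0, 0, 0, 0, 1]
    - [0, -0.06, 0, 0, 0, 0, 1]
    - [0, -0.11, 0, 0, 0, 0, 1]
    - [0, -0.16, 0, 0, 0, 0, 1]
    - [0, -0.2, 0, 0, 0, 0, 1]

```text
time: 10.55
tool_pos: [0.5507, 0.275, 0.3221]
tool_rot: [-1.572, 0.001, 2.877]
contact_force: [0.4, -0.5, -2.6]
opening: 0.0241
```

```bash
cat >> h.py <<'E'
M=np.array([.5110,-.0823,.122]); b=np.radians(-124.4); t=.377
N=np.array([np.sin(t)*np.cos(b),np.sin(t)*np.sin(b),np.cos(t)])
def final(yaw=164.7):
    D=down(yaw); a=np.cross([0,0,1],N); a/=np.linalg.norm(a)
    return R.from_rotvec(a*t).as_matrix()@D
def tgt(gap,L=.1129,off=(0,0)):  # TCP for tip (out) gap above the mark
    F=final(); return M+N*(gap+L)+F[:,0]*off[0]+F[:,2]*off[1]
E
python3 -c "
from h import *
s=robot.observe();print(s['tool_pos'],s['opening'],s['contact_force'],s['qpos']);print(N,tgt(.05))
print(plan([.49,-.12,.32],down(164.7)))"
```

```text
[0.55073666 0.27495453 0.32211658] 0.024148638100893703 [ 0.35380756 -0.49002803 -2.60481946] [ 3.38620977e-01  4.72758584e-01  1.09245608e+00 -2.12480163e-05
  1.57491324e+00  2.17443112e+00]
[-0.20798289 -0.30375135  0.92977322] [ 0.47711959 -0.1317811   0.27346006]
(array([-0.0448,  0.0018,  0.3971]), array([ 0.05,  0.12, -0.07]))
```

Request:
apply_moves:
  plan:
    - [-0.006, 0, 0.05, 0, 0, 0, 1]
    - [-0.012, 0, 0.11, 0, 0, 0, 1]
    - [-0.019, 0, 0.17, 0, 0, 0, 1]
    - [-0.026, 0, 0.23, 0, 0, 0, 1]
    - [-0.033, 0, 0.29, 0, 0, 0, 1]

```text
time: 11.18
tool_pos: [0.506, -0.0153, 0.32]
tool_rot: [-1.571, 0.0, 2.877]
contact_force: [0.6, -0.9, -1.4]
opening: 0.0238
```

Request:
apply_moves:
  plan:
    - [-0.006, 0, 0.05, 0, 0, 0, 1]
    - [-0.012, 0, 0.1, 0, 0, 0, 1]
    - [-0.012, 0, 0.107, 0, 0, 0, 1]
    - [-0.012, 0, 0.107, 0, 0, 0, 1]
    - [-0.012, 0, 0.107, 0, 0, 0, 1]

```text
time: 11.8
tool_pos: [0.4904, -0.1188, 0.32]
tool_rot: [-1.571, -0.0, 2.878]
contact_force: [0.4, 0.5, -1.3]
opening: 0.0239
```

```bash
python3 -c "
from h import *
s=robot.observe();print(s['tool_pos'],s['opening'],s['contact_force'],s['qpos'])
print(plan(tgt(.05),final()))"
```

```text
[ 0.49038704 -0.11875013  0.31997638] 0.023894715734177403 [ 0.41264609  0.53913864 -1.33736125] [-3.89828771e-01  2.51841816e-01  1.42407773e+00  3.96247460e-04
  1.46580437e+00  1.44448485e+00]
(array([0.0094, 0.0465, 0.0161]), array([-20.38,   0.19,   7.11]))
```

Request:
apply_moves:
  plan:
    - [0.002, 0, 0.004, -5, 0, 1.8, 1]
    - [0.004, 0.01, 0.008, -10, 0.1, 3.5, 1]
    - [0.007, 0.025, 0.012, -15, 0.1, 5.3, 1]
    - [0.009, 0.046, 0.016, -20.4, 0.2, 7.1, 1]
    - [0.009, 0.046, 0.016, -20.4, 0.2, 7.1, 1]

```text
time: 12.42
tool_pos: [0.4763, -0.1326, 0.2725]
tool_rot: [-1.93, 0.116, 2.85]
contact_force: [0.0, 0.2, -0.9]
opening: 0.024
```

Request:
apply_moves:
  plan:
    - [0, 0, 0, 0, 0, 0, 1]
    - [0, 0, 0, 0, 0, 0, 1]
    - [0, 0, 0, 0, 0, 0, 1]
    - [0, 0, 0, 0, 0, 0, 1]
    - [0, 0, 0, 0, 0, 0, 1]

```text
time: 13.05
tool_pos: [0.4774, -0.133, 0.2741]
tool_rot: [-1.929, 0.121, 2.851]
contact_force: [0.2, -1.0, -0.8]
opening: 0.0242
```

```bash
python3 -c "
from h import *
T=pose();np.save('T6.npy',T);im=cams.read_camera('wrist');cv2.imwrite('pics/w6.png',im);s=robot.observe();print(s['tool_pos'],s['contact_force'],s['qpos'],s['torque'])
tip=(T@[0,.1129,0,1])[:3];print('tip',tip,'mark',M,'tip err',tip-M-N*.05, 'ang',np.degrees(np.arccos(-T[:3,1]@N)))
print(proj('wrist',[tip,M],T));print(plan(tgt(.02),final()))"
```

```text
[ 0.47735442 -0.1330244   0.27403753] [-0.38613834 -0.1126221  -1.94308035] [-0.66350201  0.23086845  1.63848737  0.38929369  1.31619378  1.06813932] [-0.28305236  0.1621091  -0.01743463]
tip [ 0.50087759 -0.0987257   0.16908872] mark [ 0.511  -0.0823  0.122 ] tip err [ 0.00027673 -0.00123813  0.00060005] ang 0.03276252383578168
[[318.64107753 237.80969887]
 [317.58862031 221.21463679]]
(array([ 0.0007,  0.0309, -0.0009]), array([-0.02, -0.07, -0.03]))
```

View pics/w6.png

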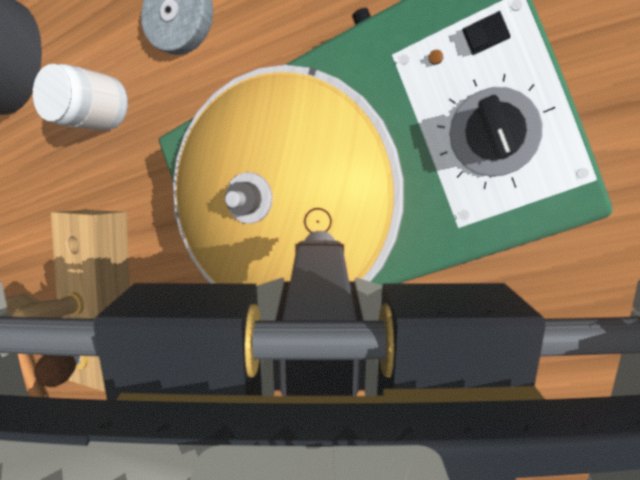

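The ring is at (317.5,220.5) against a predicted (317.6,221.2), and the tip is at about (319,237). Both match, so I'm approaching.

Request:
apply_moves:
  plan:
    - [0.001, 0.012, -0.001, 0, 0, 0, 1]
    - [0.001, 0.024, -0.001, 0, 0, 0, 1]
    - [0.001, 0.034, -0.001, 0, 0, 0, 1]
    - [0.001, 0.041, -0.001, 0, 0, 0, 1]
    - [0.001, 0.041, -0.001, 0, 0, 0, 1]

```text
time: 13.72
tool_pos: [0.485, -0.1191, 0.2355]
tool_rot: [-1.929, 0.12, 2.851]
contact_force: [0.1, -0.0, -1.2]
opening: 0.0239
```

Request:
apply_moves:
  plan:
    - [0, 0, 0, 0, 0, 0, 1]
    - [0, 0, 0, 0, 0, 0, 1]
    - [0, 0, 0, 0, 0, 0, 1]
    - [0, 0, 0, 0, 0, 0, 1]
    - [0, 0, 0, 0, 0, 0, 1]

```text
time: 14.35
tool_pos: [0.4851, -0.1195, 0.2361]
tool_rot: [-1.929, 0.121, 2.851]
contact_force: [0.5, 0.0, -1.2]
opening: 0.0237
```

```bash
cat > chk.py <<'E'
from h import *
F=[]
for i in range(5): im=cams.read_camera('wrist'); s=robot.observe(); F.append(s['contact_force'])
T=pose();tip=(T@[0,.1129,0,1])[:3];d=tip-M
print('force',np.mean(F,0),'along n',np.mean(F,0)@N,'gap',d@N,'lat',d-N*(d@N),'ang',np.degrees(np.arccos(-T[:3,1]@N)),'t',s['time'],'open',s['opening'])
print(plan(tgt(-.004),final()),s['joint_efforts'].round(2))
import sys;cv2.imwrite(sys.argv[1],cv2.resize(im[130:290,210:430],None,fx=3,fy=3,interpolation=2))
E
python3 chk.py pics/w7.png
```

```text
force [ 0.38307295 -0.13957575 -1.1044707 ] along n -1.0641835697022992 gap 0.00982816964811082 lat [-2.82366390e-04  8.46187167e-05 -3.55186920e-05] ang 0.03304950393289528 t 14.6 open 0.02372669190703875
(array([-0.0003,  0.0138,  0.    ]), array([-0.02, -0.08, -0.03])) [-0.000e+00 -3.852e+01 -2.368e+01  1.770e+00  2.800e-01 -2.000e-02]
```

View pics/w7.png

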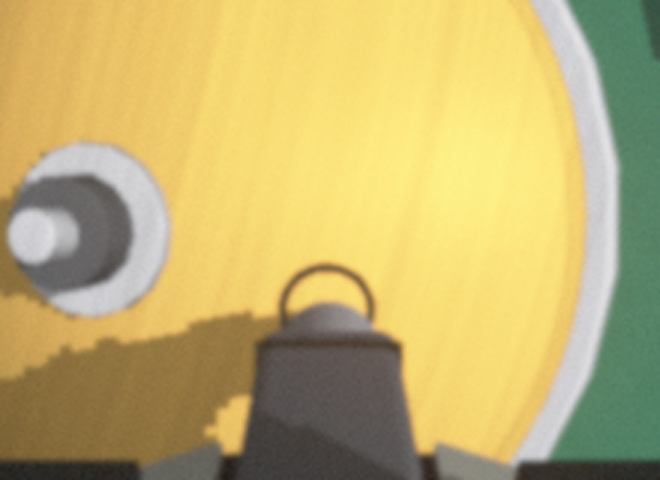

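The nose is centred on the ring (about 330 against 327 in the enlarged crop), with roughly 10 mm of gap left. Advancing slowly while watching the force, baseline -1.06 N.

Request:
apply_moves:
  plan:
    - [0, 0.003, 0, 0, 0, 0, 1]
    - [0, 0.006, 0, 0, 0, 0, 1]
    - [0, 0.009, 0, 0, 0, 0, 1]
    - [0, 0.011, 0, 0, 0, 0, 1]
    - [0, 0.011, 0, 0, 0, 0, 1]

```text
time: 15.22
tool_pos: [0.4874, -0.1161, 0.2258]
tool_rot: [-1.929, 0.121, 2.851]
contact_force: [-0.3, 0.3, 0.8]
opening: 0.0238
```

```bash
python3 chk.py pics/w8.png
```

```text
force [-0.8509269   0.15202513  0.59364456] along n 0.6827552116336335 gap -0.0010891293406226662 lat [-3.19594011e-04  1.13468892e-04 -3.44210355e-05] ang 0.03012154923753594 t 15.475 open 0.024039649886682352
(array([-0.0004,  0.0029,  0.    ]), array([-0.02, -0.08, -0.03])) [ 1.700e-01 -3.816e+01 -2.327e+01  1.840e+00  1.000e-02 -2.000e-02]
```

Request:
apply_moves:
  plan:
    - [0, 0.001, 0, 0, 0, 0, 1]
    - [0, 0.002, 0, 0, 0, 0, 1]
    - [0, 0.003, 0, 0, 0, 0, 1]
    - [0, 0.003, 0, 0, 0, 0, 1]
    - [0, 0.003, 0, 0, 0, 0, 1]

```text
time: 16.1
tool_pos: [0.4881, -0.1152, 0.2231]
tool_rot: [-1.929, 0.121, 2.851]
contact_force: [-2.0, 0.3, 1.7]
opening: 0.0239
```

Request:
apply_moves:
  plan:
    - [0, 0, 0, 0, 0, 0, 1]
    - [0, 0, 0, 0, 0, 0, 1]
    - [0, 0, 0, 0, 0, 0, 1]
    - [0, 0, 0, 0, 0, 0, 1]
    - [0, 0, 0, 0, 0, 0, 1]

```text
time: 16.73
tool_pos: [0.4881, -0.1152, 0.2231]
tool_rot: [-1.929, 0.121, 2.851]
contact_force: [-2.3, -0.2, 2.7]
opening: 0.0238
```

```bash
python3 chk.py pics/w9.png
```

```text
force [-2.04680601 -0.04811043  1.84687195] along n 2.1574863106019855 gap -0.0041632521643620544 lat [-2.93528309e-04  9.84935666e-05 -3.34826943e-05] ang 0.030174810469938425 t 16.975 open 0.023968767682960312
(array([-0.0004, -0.0002,  0.    ]), array([-0.01, -0.08, -0.03])) [ 3.900e-01 -3.745e+01 -2.292e+01  1.890e+00 -2.400e-01 -2.000e-02]
```

View pics/w9.png

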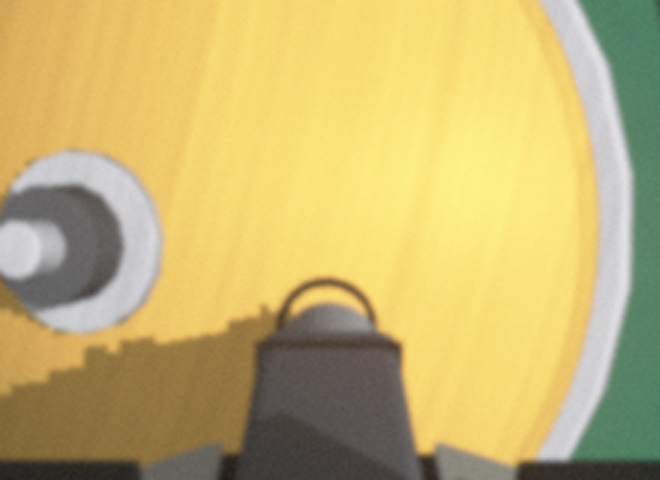

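```bash
python3 -c "
from h import *
T=pose();print(proj('wrist',[M,(T@[0,.1088,0,1])[:3]],T)); print(robot.hand_in())"
```

```text
[[318.65127081 239.0542934 ]
 [318.63238027 239.50300086]]
the job is handed in; nothing more can be done
None
```

I turned the dial to its off stop, drew the gauge out of the block and pressed its tip on the ringed spot. I handed the job in at about 17 s with the gauge still held there. Hand-in gives no verdict.

- **Dial:** the torque rose to 0.77 N m at the stop, and afterwards the white line pointed at the long tick. The later view on the way to the lid showed it unchanged.
- **Tip position:** by arm kinematics the tip is about 0.3 mm from the dot. The last picture puts the ring centre at about (319,240) px, against a predicted (318.7,239.1), which is within roughly 1 mm.
- **Squareness:** the gauge axis is about 0.03° from my computed normal. That normal rests on a bearing measured from the camera, so the real error may be a degree or two.
- **Push:** about 4.2 mm of travel by position, and about 3.2 N along the normal after taking off the baseline. That force implies about 3.1 mm, so the two disagree by 1 mm, but both are inside the 1 to 7 mm range.
- **Side force:** the sensor also showed about 2 N sideways that I could not explain, either friction or sensor bias. The gauge had not shifted in the fingers in the last picture.
- **Other items:** nothing else was touched as far as I could tell, though I took no final picture of the whole bench.

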